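Seat the race driver in the wheel hub

ROBOT

A 7-joint arm with a two-finger parallel gripper is mounted at the origin on the work surface. World frame = base frame: x ahead of the robot, y to its left, z up, the work surface at z = 0. Lengths are in m, angles in rad, forces in N, time in s.
With the tool pointing down it reaches from about 0.35 to 0.775 m from the base axis. Payload 3.1 kg.
Tool frame: the origin (TCP) lies midway between the tips of the shut fingers; the grasp point (between the pads) lies 19 mm behind it; z points along the fingers, y is the line along which they close (so a half turn about z gives the same grasp; the last joint's range is limited). The gripper opens to 85 mm and grips with 20 to 120 N. Pads are 22 mm wide; open, the fingers measure 114 mm over their backs; the gripper's body (76 mm by 85 mm) begins 54 mm behind the grasp point. The pads swing forward as they close: fully open they stand 13 mm farther back than shut.
Start: joints at [1.266, 0.311, 0.014, 1.512, -0.004, 1.319, -0.027], TCP at [0.143, -0.531, 0.231] pointing down, gripper open.
Joint ranges: [-2.7, 2.7], [-0.3, 1.91], [-1.27, 1.3], [0.12, 2.57], [-1.44, 4.58], [0.2, 2.03], [-3.05, 3.05]. Speed limits (rad/s): [2.79, 2.79, 3.14, 3.14, 3.14, 3.14, 3.14].

INTERFACE

Orientations are given as a rotation vector (axis times angle).
In Python, from rig import env, viewer, sign_off gives the robot as it stands.
- The arm moves only by the tool step_arm, never from a script. Its argument "motion" is a list that holds one entry, the list of rows, each a list of 7 numbers: the gripper's target within -1 to 1 (fully open at 1, half-way at 0, shut at -1), then the shift along the tool's x, y, z scaled (see below), then the turn, a rotation vector about the tool's x, y, z scaled (see below). A call has 1 to 10 rows; each row is the pose to reach, as a shift and turn from the pose commanded when the call began, along the tool's axes at that moment; what a row does not reach only later rows make up. The controller multiplies each number of a shift by 0.08 m and each number of a turn by pi/4 rad. A row lasts 1/12 s, in which the tool goes at most 41.7 mm and 7.16 degrees, less where a joint would pass 70% of its speed; a pose out of reach is approached as far as the arm can. A call with a number of a shift or a turn outside -1 to 1 is refused whole. A call with a gripper value outside its range is refused whole. The fingers move at their own pace and stop on an object; "force" is the grip in N (left out, the last holds). Time passes only in rows, so rows that repeat a pose let the fingers close. It gives the time, the measured TCP pose, the force, the opening and the grip force at its end, in the units of the state.
- env.get_obs(): the state, without advancing time (a new reading comes with each control period).
- viewer.snapshot(name): name is "scene" or "top" or "wrist"; returns a dict with "pixels" (384x512x3 uint8, red, green, blue), "fx", "fy", "cx", "cy" (pixels), "k1" (the pictures are not rectified: a ray, as slopes to the right and down, at radius r is drawn at 1 + k1 r^2 times it, then the intrinsics apply), "T" (4x4, takes a point from camera to world coordinates). Camera axes: x right, y up, looking along -z (the intrinsics and any distortion apply to the point x, -y, -z); pixel columns grow to the right and rows downward; lengths in m; the calibration is good to about 2 mm. A picture is of the moment at which its call begins. There is no depth.
- sign_off(): hands the job in; it is judged then, once.
The state is a dict: "time": time; "joint_pos": joint angles; "dq": joint speeds; "tau": joint torques, N m; "tool_pos": TCP position; "tool_rot": TCP orientation; "ft_force": force on the tool from outside, world axes, zero at the start; "wrist_torque": the same for the moment, N m; "opening": finger opening in m; "gripper_force": force on a finger pad.
Only numpy, scipy, OpenCV 4.12 (cv2) and the standard library are available. Lean on these libraries where they do the work, as an engineer would, in place of code of your own. Each camera call takes 0.05 s, during which the arm holds its last target. There are 200 camera calls.

TASK

Three bearing-race drivers stand on the bench; pick up the middle-sized one by its handle and lower its tapered nose into the bearing cup in the top of the wheel hub. Do not drop it in: keep hold of it until the nose is well inside, then leave it standing fully home, its shoulder flat on the hub's rim. Leave the other two drivers standing where they are.

Things in the scene. Friction and masses are not known exactly. Their poses are not given: they have to be found in the camera images.
- driver_centre (a point): Middle-sized of three race drivers: loose, 0.4 kg, upright, round, 114 mm tall. Bottom up: plain aluminium tapered nose 38 mm across widening to 70 over 28 mm height; flat shoulder disc 82 mm across, 6 thick; round steel handle 26 mm across (34 to 114 mm above the bottom). Point: on the axis half-way up, 57 mm above the bottom; z up along the handle.
- hub_mouth (a point): Centre of the bearing cup's mouth, level with the flat 87 mm wide steel rim of the grey wheel hub (fixed; 150 mm flange, five brass studs 46 mm high), 83 mm above the bench; z up. Cup: cone 73 mm across at the mouth, 40 at 28 mm depth, open below. The middle driver's nose fits with 1 mm play; home, its shoulder lies on the rim, its centre 29 mm above this point.
- driver_small_centre (a point): The small driver, not to be disturbed: loose, same form, 94 mm tall, shoulder 54 mm across, handle 22 mm across. The point is on its axis half-way up, 47 mm above its bottom.
- driver_large_centre (a point): The large driver, not to be disturbed: loose, same form, 118 mm tall, shoulder 102 mm across, handle 28 mm across. The point is on its axis half-way up, 59 mm above its bottom.
Things that resemble listed ones, but are neither listed nor needed, are in the scene too. Of the things that look like the part that bears hub_mouth, the largest one is meant.

How it is judged:
By the outcome, as a careful person would: the job done as asked, in the order asked, and still so for the second after the job is handed in, with the robot touching nothing.
It also fails if it takes over 42 s, if anything falls off the work surface, if the arm or the gripper's body presses on something with over 40 N, if the wrist force passes 120 N, or if a joint passes its speed limit or range.

## Working session

There is one attempt and no reset: what is moved stays moved. The work goes in short steps, Python scripts to look and compute and a tool call to move; the robot and the scene stay as the last step left them, time stands still between calls to the robot, and variables do not carry over. Pictures are saved under pics/ and viewed, at most 10 in all, crops included, and the job is handed in when it is done.

Besides the shell and the picture viewer there is one more tool, called after "Request:" as a command line: name --argument value ..., lists and objects as JSON in quotes. step_arm: Moves the arm, as the interface text tells. Shifts and turns lie within -1 to 1; 1 stands for 0.08 m of shift or pi/4 rad of turn. Its arguments: {"type":"object","properties":{"motion":{"type":"array","items":{"type":"array","items":{"type":"array","items":{"type":"number","minimum":-1,"maximum":1}}}},"force":{"type":"number"}},"required":["motion"]}

```bash
mkdir -p pics; ls
cat > h.py <<'E'
import numpy as np, cv2, pickle
from rig import env, viewer, sign_off
def snap(n, f):
    s=viewer.snapshot(n); cv2.imwrite(f'pics/{f}.png', s['pixels'][:,:,::-1]); pickle.dump(s,open(f'pics/{f}.pkl','wb')); return s
def load(f): return pickle.load(open(f'pics/{f}.pkl','rb'))
def ray(s,u,v):
    x=np.array([(u-s['cx'])/s['fx'],(v-s['cy'])/s['fy']]); p=x.copy()
    for _ in range(20): p=x/(1+s['k1']*(p@p))
    d=s['T'][:3,:3]@np.array([p[0],-p[1],-1]); return s['T'][:3,3],d
def at(s,u,v,z):
    o,d=ray(s,u,v); return o+d*(z-o[2])/d[2]
def proj(s,P):
    q=np.linalg.inv(s['T'])@np.append(P,1); a=np.array([q[0],-q[1]])/-q[2]; a=a*(1+s['k1']*(a@a))
    return np.array([a[0]*s['fx']+s['cx'],a[1]*s['fy']+s['cy']])
E
python3 - <<'E'
from h import *
a=snap('scene','scene0');b=snap('top','top0')
print({k:b[k] for k in b if k!='pixels'}, a['T'])
o=env.get_obs();print(o)
E
```

```text
pics
{'fx': 441.2056702171442, 'fy': 441.2056702171442, 'cx': 258.5239143966369, 'cy': 187.01063516740092, 'k1': -0.033314497194228715, 'T': array([[-0.02599802,  0.9941232 , -0.10508645,  0.36013573],
       [-0.99961639, -0.02685686, -0.00676573,  0.02381224],
       [-0.00954827,  0.10487024,  0.99444008,  1.22312887],
       [ 0.        ,  0.        ,  0.        ,  1.        ]])} [[-0.55114377 -0.65583812  0.51586521  0.96193603]
 [ 0.83440803 -0.43463529  0.33890325  0.32020923]
 [ 0.00194756  0.61722648  0.78678312  0.78772576]
 [ 0.          0.          0.          1.        ]]
{'time': 0.1, 'joint_pos': array([ 1.26628026,  0.31168201,  0.01399718,  1.51289065, -0.00440046,
        1.31917763, -0.02716726]), 'dq': array([-6.34633867e-05, -1.17200493e-03, -6.35975469e-04, -2.46728833e-03,
        2.56936842e-04,  5.36166424e-04, -3.77155572e-04]), 'tau': array([ 5.17414173e-04, -3.80854511e+01,  1.46337091e-01, -2.31240517e+01,
        1.21624515e-02,  8.05156800e-03, -4.71952512e-05]), 'tool_pos': array([ 0.14273503, -0.53049027,  0.23031221]), 'tool_rot': array([-3.11240862e+00, -4.11532603e-01,  5.78007166e-04]), 'ft_force': array([ 0.73142043, -0.34218643, -0.13660805]), 'wrist_torque': array([ 0.00175329, -0.04295286, -0.0091455 ]), 'gripper_force': 0.0, 'opening': 0.08539005402017412}
```

View pics/top0.png

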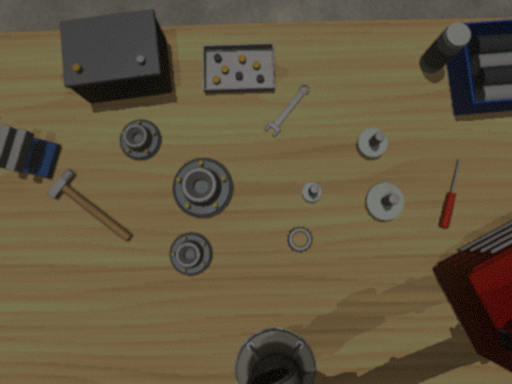

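View pics/scene0.png

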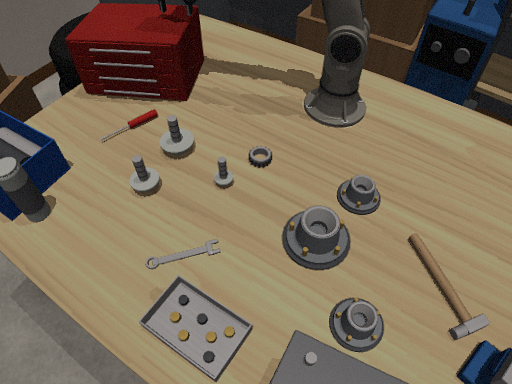

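Top view: the driver candidates are small (312,192), middle (372,143) and large (384,202). The hub candidates are (203,187), which is the largest, plus (140,139) and (190,254). I choose driver (372,143) and hub (203,187), and will check both in close crops.

Run:
```python
from h import *
s=load('top0');im=cv2.imread('pics/top0.png')
a=cv2.resize(im[112:232,332:427],None,fx=4,fy=4,interpolation=cv2.INTER_CUBIC)
b=cv2.resize(im[127:247,158:253],None,fx=4,fy=4,interpolation=cv2.INTER_CUBIC)
cv2.imwrite('pics/crop0.png',np.hstack([a,b]))
print('mid',at(s,372,143.5,.034),'large',at(s,384,202,.034),'small',at(s,312,192,.03),'hub',at(s,202,184.5,.083))
print('tcp px',proj(s,env.get_obs()['tool_pos']))
```

```text
mid [ 0.5971947  -0.28191687  0.034     ] large [ 0.43595274 -0.30579445  0.034     ] small [ 0.46868514 -0.11282069  0.03      ] hub [0.49116763 0.17858279 0.083     ]
tcp px [516.00400154 325.13324554]
```

View pics/crop0.png

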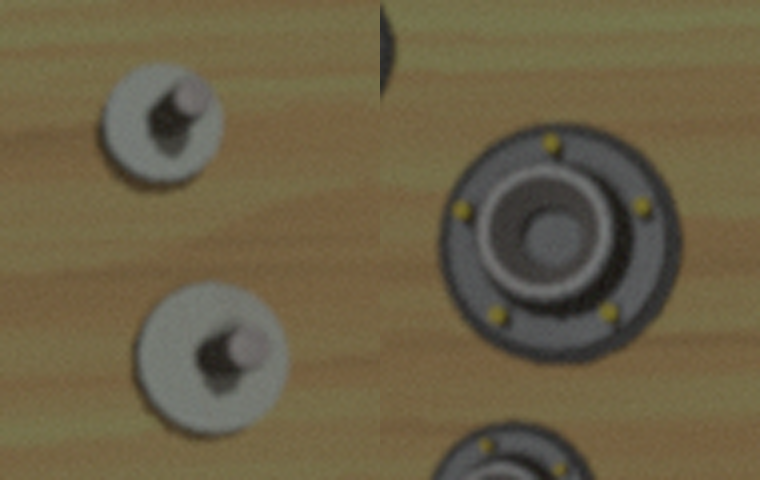

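Crop: in the left half, the middle shoulder disc is 30 px (82 mm) with its centre at top-image (372.5,142.8) and handle top at (379.5,136.5). The large disc is 38 px (104 mm). In the right half, the hub rim is 34 px (87 mm) centred at (199.3,185). The choice is confirmed.

```bash
cat >> h.py <<'E'
from scipy.spatial.transform import Rotation as Ro
def delta(target):
    o=env.get_obs(); R=Ro.from_rotvec(o['tool_rot']).as_matrix()
    return (R.T@(np.array(target)-o['tool_pos']))/0.08
E
python3 - <<'E'
from h import *
s=load('top0');c=load('scene0')
print('mid sh',at(s,372.5,142.8,.034),'top',at(s,379.5,136.5,.114))
print('scene: mid handle top(138,159)',at(c,138,159,.114),'hub (320,218)',at(c,320,218,.083))
print('hub',at(s,199.25,185,.083), 'small',at(s,312,192,.03))
print(Ro.from_rotvec(env.get_obs()['tool_rot']).as_matrix().round(3))
print(delta([.5,-.282,.30]), 'then', delta([.594,-.282,.2]))
E
```

```text
mid sh [ 0.59910633 -0.28339552  0.034     ] top [ 0.5989415  -0.28157974  0.114     ]
scene: mid handle top(138,159) [ 0.60396754 -0.27658698  0.114     ] hub (320,218) [0.48832687 0.18429601 0.083     ]
hub [0.49005187 0.18577682 0.083     ] small [ 0.46868514 -0.11282069  0.03      ]
[[ 0.966  0.26  -0.001]
 [ 0.26  -0.966  0.002]
 [-0.    -0.002 -1.   ]]
[ 5.11955586 -1.84055737 -0.86765129] then [ 6.25428984 -1.53251649  0.38159432]
```

Request:
step_arm --motion '[[[1, 0.3, -0.1, -0.5, 0, 0, 0], [1, 0.7, -0.2, -0.6, 0, 0, 0], [1, 1, -0.25, -0.6, 0, 0, 0]]]'

```text
time: 0.35
tool_pos: [0.2178, -0.4912, 0.2829]
tool_rot: [3.109, 0.412, 0.006]
ft_force: [1.4, -0.1, 1.0]
opening: 0.0856
gripper_force: 0.0
```

Request:
step_arm --motion '[[[1, 0.5, -0.12, 0, 0, 0, 0], [1, 1, -0.25, 0, 0, 0, 0], [1, 1, -0.25, 0, 0, 0, 0]]]'

```text
time: 0.6
tool_pos: [0.2977, -0.4435, 0.2789]
tool_rot: [-3.106, -0.437, -0.013]
ft_force: [2.6, 0.9, -0.0]
opening: 0.085
gripper_force: 0.0
```

Request:
step_arm --motion '[[[1, 0.5, -0.12, 0, 0, 0, 0], [1, 1, -0.25, 0, 0, 0, 0], [1, 1, -0.25, 0, 0, 0, 0]]]'

```text
time: 0.85
tool_pos: [0.3686, -0.4028, 0.2786]
tool_rot: [-3.105, -0.436, -0.012]
ft_force: [2.4, 1.2, -0.3]
opening: 0.0854
gripper_force: 0.0
```

Request:
step_arm --motion '[[[1, 0.5, -0.12, 0, 0, 0, 0], [1, 1, -0.25, 0, 0, 0, 0], [1, 1, -0.25, 0, 0, 0, 0]]]'

```text
time: 1.1
tool_pos: [0.4398, -0.362, 0.2783]
tool_rot: [-3.104, -0.435, -0.011]
ft_force: [2.3, 1.6, -0.3]
opening: 0.0856
gripper_force: 0.0
```

Request:
step_arm --motion '[[[1, 0.5, -0.12, 0, 0, 0, 0], [1, 1, -0.25, 0.2, 0, 0, 0], [1, 1, -0.25, 0.2, 0, 0, 0]]]'

```text
time: 1.35
tool_pos: [0.5093, -0.3218, 0.2599]
tool_rot: [-3.102, -0.431, -0.005]
ft_force: [1.5, 2.1, -1.3]
opening: 0.085
gripper_force: 0.0
```

Run:
```python
from h import *
s=snap('wrist','w1')
o=env.get_obs();print(o['time'],o['tool_pos'],o['joint_pos'],delta([.599,-.282,.2]))
print(s['T'],proj(s,[.599,-.282,.114]),proj(s,[.599,-.282,.034]))
```

```text
1.4 [ 0.50669222 -0.32426326  0.26025588] [ 0.674753    0.42055716 -0.19691202  1.29320591  0.07498025  1.44004094
 -0.81244901] [ 1.25328199 -0.19105209  0.75534495]
[[ 0.27272938  0.92596879  0.26115222  0.57590425]
 [-0.96205602  0.26478786  0.06584528 -0.30358147]
 [-0.00817927 -0.26920101  0.96304928  0.40230598]
 [ 0.          0.          0.          1.        ]] [240.67895946  81.21788769] [244.03134957  87.93808766]
```

View pics/w1.png

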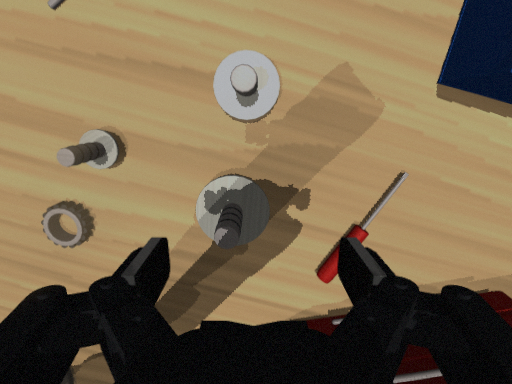

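The wrist view shows the middle driver's handle top at (244,80) and shoulder at (246.5,86). The large driver is at (232,212) and the small one at (98,148). This agrees with the top-view estimate.

Run:
```python
from h import *
s=load('w1')
print(at(s,244,78.5,.114),at(s,246.8,86,.034))
g=cv2.cvtColor(s['pixels'],cv2.COLOR_RGB2GRAY)
m=(g[40:135,200:300]>165).astype(np.uint8)
n,l,st,c=cv2.connectedComponentsWithStats(m);print(st[1:][st[1:,4]>50],)
p=np.array([.599,-.283])
print(delta([.5985,-.284,.18]))
```

```text
[ 0.60221716 -0.2843906   0.114     ] [ 0.60208918 -0.28465098  0.034     ]
[[  13   10   67   69 2608]
 [  32   25   23   25  459]]
[ 1.24035508 -0.16686397  1.00516867]
```

Request:
step_arm --motion '[[[1, 0.5, -0.08, 0.2, 0, 0, 0], [1, 1, -0.17, 0.5, 0, 0, 0], [1, 1, -0.17, 0.5, 0, 0, 0]]]'

```text
time: 1.65
tool_pos: [0.5798, -0.2904, 0.2182]
tool_rot: [-3.104, -0.423, 0.003]
ft_force: [0.2, 1.4, -0.1]
opening: 0.0856
gripper_force: 0.0
```

Request:
step_arm --motion '[[[1, 0.26, 0, 0.2, 0, 0, 0], [1, 0.26, 0, 0.45, 0, 0, 0], [1, 0.26, 0, 0.45, 0, 0, 0]]]'

```text
time: 1.9
tool_pos: [0.5944, -0.2897, 0.1817]
tool_rot: [-3.108, -0.415, 0.014]
ft_force: [-1.0, 0.5, -0.9]
opening: 0.0851
gripper_force: 0.0
```

Run:
```python
from h import *
s=snap('wrist','w2')
o=env.get_obs();print(o['time'],o['tool_pos'],delta([.6005,-.284,.071]),o['tool_rot'])
print(Ro.from_rotvec(o['tool_rot']).as_matrix().round(4))
for p in ([.6005,-.284,.114],[.6005,-.284,.034]):print(proj(s,p))
```

```text
1.95 [ 0.59433429 -0.29114627  0.1839642 ] [ 0.10706594 -0.06005511  1.41164512] [-3.11098948 -0.41187217  0.01125677]
[[ 0.9655  0.2602 -0.0076]
 [ 0.2602 -0.9655  0.0025]
 [-0.0067 -0.0043 -1.    ]]
[249.4749082  193.95085424]
[250.97222455 171.5075579 ]
```

View pics/w2.png

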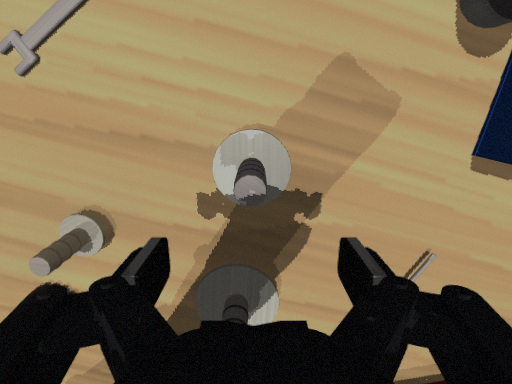

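Wrist view from above: handle top centre is at (251,188) and shoulder centre at (252,167), about 5 px further forward than predicted.

Run:
```python
from h import *
s=load('w2')
a=at(s,251,188,.114);b=at(s,252,167,.034);print(a,b)
t=(a+b)/2
print(delta([t[0],t[1],.071]))
```

```text
[ 0.60536713 -0.28389814  0.114     ] [ 0.60535042 -0.28378985  0.034     ]
[ 0.16621416 -0.04613429  1.41119059]
```

Request:
step_arm --motion '[[[1, 0.12, -0.05, 0.2, 0, 0, 0], [1, 0.12, -0.05, 0.5, 0, 0, 0], [1, 0.12, -0.05, 0.5, 0, 0, 0], [1, 0.12, -0.05, 0.5, 0, 0, 0]]]'

```text
time: 2.28
tool_pos: [0.6034, -0.2861, 0.1472]
tool_rot: [-3.115, -0.409, 0.005]
ft_force: [0.2, -0.5, 0.7]
opening: 0.0854
gripper_force: 0.0
```

Run:
```python
from h import *
o=env.get_obs();print(o['time'],o['tool_pos'],o['tool_rot'],delta([.603,-.284,.071]))
```

```text
2.2833 [ 0.60340202 -0.28611963  0.14715601] [-3.11452556 -0.40941078  0.00468258] [ 0.00477325 -0.02626939  0.95195774]
```

Request:
step_arm --motion '[[[1, 0, -0.03, 0.35, 0, 0, 0], [1, 0, -0.03, 0.7, 0, 0, 0], [1, 0, -0.03, 0.95, 0, 0, 0], [1, 0, -0.03, 0.95, 0, 0, 0], [1, 0, -0.03, 0.95, 0, 0, 0]]]'

```text
time: 2.7
tool_pos: [0.6042, -0.2838, 0.0724]
tool_rot: [3.114, 0.41, -0.0]
ft_force: [-0.4, -0.1, 0.5]
opening: 0.0853
gripper_force: 0.0
```

Request:
step_arm --motion '[[[-1, 0, 0, 0, 0, 0, 0], [-1, 0, 0, 0, 0, 0, 0], [-1, 0, 0, 0, 0, 0, 0], [-1, 0, 0, 0, 0, 0, 0], [-1, 0, 0, 0, 0, 0, 0], [-1, 0, 0, 0, 0, 0, 0], [-1, 0, 0, 0, 0, 0, 0], [-1, 0, 0, 0, 0, 0, 0]]]' --force 50

```text
time: 3.37
tool_pos: [0.6053, -0.283, 0.0724]
tool_rot: [3.113, 0.411, 0.003]
ft_force: [0.2, -0.5, 4.8]
opening: 0.0248
gripper_force: 49.3
```

Request:
step_arm --motion '[[[-1, 0, 0, -0.2, 0, 0, 0], [-1, 0, 0, -0.5, 0, 0, 0], [-1, 0, 0, -0.8, 0, 0, 0], [-1, 0, 0, -1, 0, 0, 0], [-1, 0, 0, -1, 0, 0, 0]]]'

```text
time: 3.78
tool_pos: [0.6065, -0.2831, 0.1543]
tool_rot: [3.112, 0.411, 0.008]
ft_force: [1.4, -0.8, -2.3]
opening: 0.0246
gripper_force: 49.8
```

Request:
step_arm --motion '[[[-1, 0, 0, -0.3, 0, 0, 0], [-1, 0, 0, -0.6, 0, 0, 0], [-1, 0, 0, -0.8, 0, 0, 0], [-1, 0, 0, -0.8, 0, 0, 0], [-1, 0, 0, -0.8, 0, 0, 0]]]'

```text
time: 4.2
tool_pos: [0.6042, -0.2823, 0.2137]
tool_rot: [-3.114, -0.412, 0.002]
ft_force: [-0.3, 0.6, -3.6]
opening: 0.0251
gripper_force: 50.0
```

Run:
```python
from h import *
s=snap('wrist','w3')
o=env.get_obs();print(o['time'],o['tool_pos'],o['joint_pos'],o['tool_rot'],delta([.490,.186,.2]))
p=o['tool_pos'];R=Ro.from_rotvec(o['tool_rot']).as_matrix()
for h in (.114,.034): print(proj(s,p+R@[0,0,.072-h]))
```

```text
4.25 [ 0.60340821 -0.28205237  0.21238002] [ 0.527738    0.58037704 -0.20310555  1.16414927  0.11205701  1.41221407
 -0.96877575] [-3.1121099  -0.41180471  0.00630795] [ 0.15349714 -6.01753895  0.17137306]
[253.68619011 288.54690724]
[253.28935538 218.21421331]
```

View pics/w3.png

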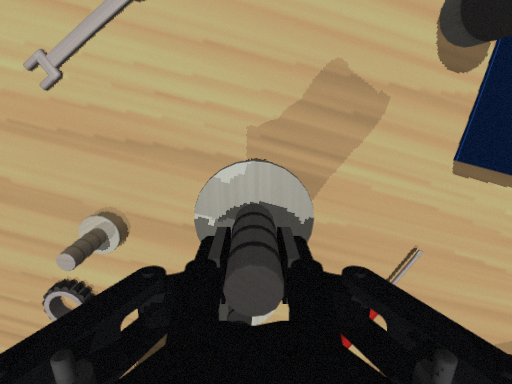

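The driver is held upright and centred: the disc spans x 194–314 and the handle top is near (253,287), both within 2 px of the TCP axis. Next is the carry to the hub.

Request:
step_arm --motion '[[[-1, 0, -0.2, 0, 0, 0, 0], [-1, 0.02, -0.6, 0, 0, 0, 0], [-1, 0.03, -1, 0, 0, 0, 0]]]'

```text
time: 4.5
tool_pos: [0.5838, -0.2054, 0.2112]
tool_rot: [-3.113, -0.405, 0.009]
ft_force: [0.9, 1.5, -2.8]
opening: 0.0249
gripper_force: 49.9
```

Request:
step_arm --motion '[[[-1, 0, -0.5, 0, 0, 0, 0], [-1, 0.02, -1, 0, 0, 0, 0], [-1, 0.03, -1, 0, 0, 0, 0]]]'

```text
time: 4.75
tool_pos: [0.5643, -0.1125, 0.2125]
tool_rot: [-3.098, -0.434, 0.01]
ft_force: [1.0, 3.5, -3.4]
opening: 0.0249
gripper_force: 50.1
```

Request:
step_arm --motion '[[[-1, 0, -0.5, 0, 0, 0, 0], [-1, 0.02, -1, 0, 0, 0, 0], [-1, 0.03, -1, 0, 0, 0, 0]]]'

```text
time: 5.0
tool_pos: [0.5456, -0.0359, 0.213]
tool_rot: [-3.1, -0.433, 0.008]
ft_force: [1.0, 4.4, -2.6]
opening: 0.0246
gripper_force: 50.7
```

Request:
step_arm --motion '[[[-1, 0, -0.5, 0, 0, 0, 0], [-1, 0.02, -1, 0, 0, 0, 0], [-1, 0.03, -1, 0, 0, 0, 0]]]'

```text
time: 5.25
tool_pos: [0.5265, 0.0415, 0.2134]
tool_rot: [-3.1, -0.434, 0.008]
ft_force: [-0.8, 4.0, -2.5]
opening: 0.025
gripper_force: 50.9
```

Request:
step_arm --motion '[[[-1, 0, -0.5, 0, 0, 0, 0], [-1, 0, -0.8, 0, 0, 0, 0], [-1, 0, -0.8, 0, 0, 0, 0], [-1, 0, -0.8, 0, 0, 0, 0], [-1, 0, -0.8, 0, 0, 0, 0], [-1, 0, -0.8, 0, 0, 0, 0]]]'

```text
time: 5.75
tool_pos: [0.5139, 0.0887, 0.2141]
tool_rot: [3.114, 0.408, -0.004]
ft_force: [-0.3, 0.5, -3.3]
opening: 0.0248
gripper_force: 51.0
```

Run:
```python
from h import *
s=snap('wrist','w4')
o=env.get_obs();print(o['time'],o['tool_pos'],o['tool_rot'],o['joint_pos'],delta([.490,.186,.2]))
print(proj(s,[.49,.186,.083]))
```

```text
5.8 [0.51408855 0.08872765 0.21436189] [ 3.11410872e+00  4.07471565e-01 -2.70234412e-03] [ 0.0825445   0.2876364  -0.36273941  1.60390072  0.10627592  1.27128908
 -1.60872745] [ 0.02219597 -1.25256839  0.17859839]
[152.29336733 181.45016997]
```

View pics/w4.png

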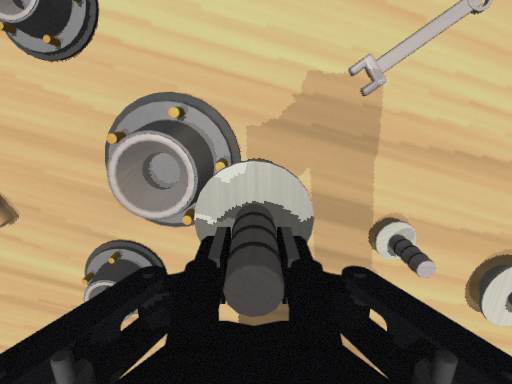

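The hub mouth is in view: the rim is an ellipse at x 107–201, y 131–221, centred near (154,177). The held disc spans x 194–314 with its top at 159. I'll fit both from this one image so the camera bias cancels.

```bash
cat >> h.py <<'E'
from scipy.optimize import least_squares
def edgefit(s,c0,r,z,angs,sign,w=6):
    """fit circle (world, horizontal) centre by radial gradient along given world angles; sign=+1: bright inside"""
    g=cv2.GaussianBlur(cv2.cvtColor(s['pixels'],cv2.COLOR_RGB2GRAY),(3,3),0).astype(np.float32)
    c=np.array(c0,float)
    for it in range(6):
        rr=np.arange(r-w*1e-3,r+w*1e-3,.00025); hits=[]
        for a in angs:
            u=np.array([np.cos(a),np.sin(a)])
            px=np.array([proj(s,[*(c+u*q),z]) for q in rr]).astype(np.float32)
            v=cv2.remap(g,px[:,0][None],px[:,1][None],cv2.INTER_LINEAR)[0]
            d=-(v[4:]-v[:-4])*sign; i=d.argmax()
            if d[i]>12: hits.append((a,rr[i+2]-r))
        h=np.array(hits); A=np.c_[np.cos(h[:,0]),np.sin(h[:,0]),np.ones(len(h))]
        f=least_squares(lambda x:A@x-h[:,1],np.zeros(3),loss='soft_l1',f_scale=.0007)
        c=c+f.x[:2]
    return c,f.x[2],np.median(abs(f.fun)),len(h)
E
python3 - <<'E'
from h import *
s=load('w4'); o=env.get_obs(); p=o['tool_pos']; R=Ro.from_rotvec(o['tool_rot']).as_matrix()
A=np.linspace(0,2*np.pi,72,endpoint=False)
print('rim guess',at(s,154,177,.083))
print('rim outer',edgefit(s,at(s,154,177,.083)[:2],.0435,.083,A,1))
print('mouth',edgefit(s,at(s,154,177,.083)[:2],.0365,.083,A,-1,4))
q=p+R@[0,0,.072-.034]
# disc: angles visible = away from gripper (image up half)
d=(R@[1,0,0])[:2]; a0=np.arctan2(d[1],d[0])
B=np.linspace(a0-1.4,a0+1.4,50)
print('tcp axis at disc',q,'disc',edgefit(s,q[:2],.041,q[2],B,1), R.round(4)[:,2])
E
```

```text
rim guess [0.49490264 0.18510097 0.083     ]
rim outer (array([0.49578462, 0.18692273]), np.float64(0.0002892715843251901), np.float64(0.0007268042287598656), 68)
mouth (array([0.49422132, 0.1878011 ]), np.float64(-0.00035677381877731283), np.float64(0.0001349880168976074), 72)
tcp axis at disc [0.51402833 0.08868383 0.17636196] disc (array([0.51193554, 0.08867776]), np.float64(-0.0007101666706047955), np.float64(0.00022176807907990718), 46) [-0.0016 -0.0012 -1.    ]
```

Run:
```python
from h import *
print(delta([.496,.1875,.19]))
```

```text
[ 0.09972359 -1.25147877  0.30345768]
```

Request:
step_arm --motion '[[[-1, 0.05, -0.3, 0, 0, 0, 0], [-1, 0.1, -0.7, 0, 0, 0, 0], [-1, 0.1, -1, 0, 0, 0, 0]]]'

```text
time: 6.05
tool_pos: [0.5016, 0.1708, 0.215]
tool_rot: [-3.113, -0.407, -0.0]
ft_force: [-0.1, 1.2, -2.6]
opening: 0.0246
gripper_force: 51.0
```

Request:
step_arm --motion '[[[-1, 0, -0.25, 0, 0, 0, 0], [-1, 0, -0.25, 0.2, 0, 0, 0], [-1, 0, -0.25, 0.3, 0, 0, 0], [-1, 0, -0.25, 0.3, 0, 0, 0], [-1, 0, -0.25, 0.3, 0, 0, 0], [-1, 0, -0.25, 0.3, 0, 0, 0]]]'

```text
time: 6.55
tool_pos: [0.4967, 0.1877, 0.1914]
tool_rot: [3.114, 0.407, 0.001]
ft_force: [0.2, 0.7, -3.7]
opening: 0.025
gripper_force: 51.0
```

Run:
```python
from h import *
o=env.get_obs();print(o['time'],o['tool_pos'],o['tool_rot'],o['ft_force'],delta([.496,.1875,.155]))
s=snap('wrist','w5');t=snap('top','top5');c=snap('scene','scene5')
p=o['tool_pos'];R=Ro.from_rotvec(o['tool_rot']).as_matrix();print(R[:,2].round(4))
f=lambda s,u,v,w,h:cv2.resize(s['pixels'][v:v+h,u:u+w,::-1],(380,380),interpolation=cv2.INTER_CUBIC)
cv2.imwrite('pics/c5.png',np.hstack([f(c,250,110,140,140),f(s,160,130,190,190)]))
```

```text
6.55 [0.49671671 0.1876681  0.19144138] [3.11449091e+00 4.06764950e-01 5.25212593e-04] [ 0.22828399  0.72550937 -3.70508488] [-0.00931068 -0.0005841   0.45551468]
[ 4.e-04 -6.e-04 -1.e+00]
```

View pics/c5.png

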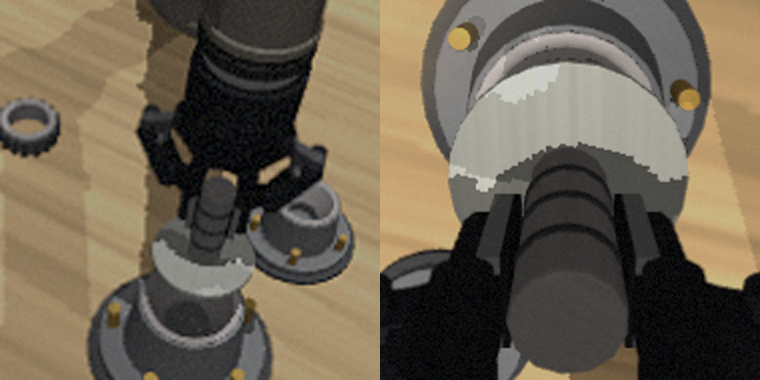

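The nose hangs above the cup. In the left half (scene view) the disc sits straight over the rim, and in the right half (wrist view) the disc and the far rim arc are concentric by eye. Now an edge fit for the residual offset.

Run:
```python
from h import *
o=env.get_obs();p=o['tool_pos']; print(p)
w=load('w5');c=load('scene5')
def arc(s,P,half):  # visible arc directions
    d=s['T'][:2,3]-np.array(P[:2]); a=np.arctan2(d[1],d[0]); return np.linspace(a-half,a+half,50)
zd=p[2]-.072+.034
a0=np.arctan2(.26,.966)
print('scene disc',edgefit(c,p[:2],.041,zd-.006,arc(c,p,1.2),1), 'top edge',edgefit(c,p[:2],.041,zd,arc(c,p,1.2),1))
print('scene rim outer',edgefit(c,[.495,.187],.0435,.083,arc(c,p,1.2),1,5),'mouth near',edgefit(c,[.495,.187],.0365,.083,arc(c,p,1.0),-1,4))
c0=load('scene0'); A=np.linspace(0,6.28,72)
print('scene0 mouth',edgefit(c0,[.489,.184],.0365,.083,A,-1,4),edgefit(c0,[.489,.184],.0435,.083,A,1,4))
print('wrist disc',edgefit(w,p[:2],.041,zd,np.linspace(a0-1.3,a0+1.3,50),1))
print('wrist rim',edgefit(w,[.495,.187],.0435,.083,np.linspace(a0-.7,a0+.7,40),1,5))
```

```text
[0.49658907 0.18872142 0.19193267]
scene disc (array([0.49229999, 0.18695211]), np.float64(-0.0008681286153720742), np.float64(0.00027468757408176283), 40) top edge (array([0.49653821, 0.18824274]), np.float64(-0.0010904336968156395), np.float64(0.0003910669602371997), 40)
scene rim outer (array([0.49863326, 0.18997357]), np.float64(-0.0004521521549277785), np.float64(0.0001594160707565179), 9) mouth near (array([0.49468782, 0.18839306]), np.float64(-0.0007747613266843108), np.float64(0.00016487635608227637), 50)Traceback (most recent call last):
  File "<stdin>", line 11, in <module>
  File "h.py", line 32, in edgefit
    h=np.array(hits); A=np.c_[np.cos(h[:,0]),np.sin(h[:,0]),np.ones(len(h))]
                                     ~^^^^^
IndexError: too many indices for array: array is 1-dimensional, but 2 were indexed
```

Everything agrees within about 2 mm. Lower in stages, watching the force.

Request:
step_arm --motion '[[[-1, -0.015, 0, 0.2, 0, 0, 0], [-1, -0.015, 0, 0.4, 0, 0, 0], [-1, -0.015, 0, 0.6, 0, 0, 0], [-1, -0.015, 0, 0.68, 0, 0, 0], [-1, -0.015, 0, 0.68, 0, 0, 0], [-1, -0.015, 0, 0.68, 0, 0, 0]]]'

```text
time: 7.2
tool_pos: [0.495, 0.189, 0.1373]
tool_rot: [-3.114, -0.411, -0.001]
ft_force: [0.5, 1.1, -3.3]
opening: 0.0248
gripper_force: 51.0
```

Request:
step_arm --motion '[[[-1, 0, 0, 0.02, 0, 0, 0], [-1, 0, 0, 0.04, 0, 0, 0], [-1, 0, 0, 0.06, 0, 0, 0], [-1, 0, 0, 0.06, 0, 0, 0]]]'

```text
time: 7.53
tool_pos: [0.4947, 0.189, 0.1322]
tool_rot: [3.114, 0.412, 0.0]
ft_force: [-0.3, 0.1, -4.0]
opening: 0.0246
gripper_force: 51.0
```

Request:
step_arm --motion '[[[-1, 0, 0, 0.02, 0, 0, 0], [-1, 0, 0, 0.03, 0, 0, 0], [-1, 0, 0, 0.03, 0, 0, 0], [-1, 0, 0, 0.03, 0, 0, 0]]]'

```text
time: 7.87
tool_pos: [0.4946, 0.189, 0.1296]
tool_rot: [3.114, 0.412, -0.0]
ft_force: [-0.4, 0.4, -4.1]
opening: 0.0249
gripper_force: 51.0
```

Request:
step_arm --motion '[[[-1, 0, 0, 0.01, 0, 0, 0], [-1, 0, 0, 0.02, 0, 0, 0], [-1, 0, 0, 0.02, 0, 0, 0], [-1, 0, 0, 0.02, 0, 0, 0]]]'

```text
time: 8.2
tool_pos: [0.4946, 0.189, 0.128]
tool_rot: [3.114, 0.412, -0.0]
ft_force: [-0.0, 0.8, -3.1]
opening: 0.0247
gripper_force: 51.0
```

Request:
step_arm --motion '[[[-1, 0, 0, 0.01, 0, 0, 0], [-1, 0, 0, 0.015, 0, 0, 0], [-1, 0, 0, 0.015, 0, 0, 0], [-1, 0, 0, 0.015, 0, 0, 0]]]'

```text
time: 8.53
tool_pos: [0.4949, 0.1891, 0.1274]
tool_rot: [3.114, 0.412, 0.001]
ft_force: [-1.4, -0.2, 1.8]
opening: 0.0251
gripper_force: 51.6
```

Run:
```python
from h import *
o=env.get_obs();print(o['tool_pos'],o['ft_force'],o['wrist_torque'])
```

```text
[0.49489872 0.18905073 0.12741595] [-1.42382562 -0.15055615  1.84715188] [-0.15388435  0.22259769  0.017299  ]
```

Request:
step_arm --motion '[[[-1, 0, 0, 0.008, 0, 0, 0], [-1, 0, 0, 0.015, 0, 0, 0], [-1, 0, 0, 0.015, 0, 0, 0], [-1, 0, 0, 0.015, 0, 0, 0]]]'

```text
time: 8.87
tool_pos: [0.4949, 0.189, 0.1274]
tool_rot: [3.114, 0.411, 0.002]
ft_force: [-3.0, -3.0, 8.2]
opening: 0.0249
gripper_force: 52.3
```

Request:
step_arm --motion '[[[-0.3, 0, 0, -0.01, 0, 0, 0], [-0.2, 0, 0, -0.01, 0, 0, 0], [0, 0, 0, -0.01, 0, 0, 0], [0.5, 0, 0, -0.01, 0, 0, 0], [1, 0, 0, -0.01, 0, 0, 0], [1, 0, 0, -0.01, 0, 0, 0], [1, 0, 0, -0.01, 0, 0, 0], [1, 0, 0, -0.01, 0, 0, 0]]]'

```text
time: 9.53
tool_pos: [0.4947, 0.189, 0.1264]
tool_rot: [-3.114, -0.412, 0.0]
ft_force: [-0.6, 0.5, -0.0]
opening: 0.0853
gripper_force: 0.0
```

Run:
```python
from h import *
o=env.get_obs();print(o['time'],o['tool_pos'],o['ft_force'],o['opening'])
c=snap('scene','scene6');s=snap('wrist','w6')
f=lambda s,u,v,w,h:cv2.resize(s['pixels'][v:v+h,u:u+w,::-1],(380,380),interpolation=cv2.INTER_CUBIC)
cv2.imwrite('pics/c6.png',np.hstack([f(c,265,140,110,110),f(s,130,100,250,250)]))
```

```text
9.5333 [0.49466186 0.18902338 0.12638665] [-0.58866578  0.53033841 -0.01920613] 0.08529951526628765
```

View pics/c6.png

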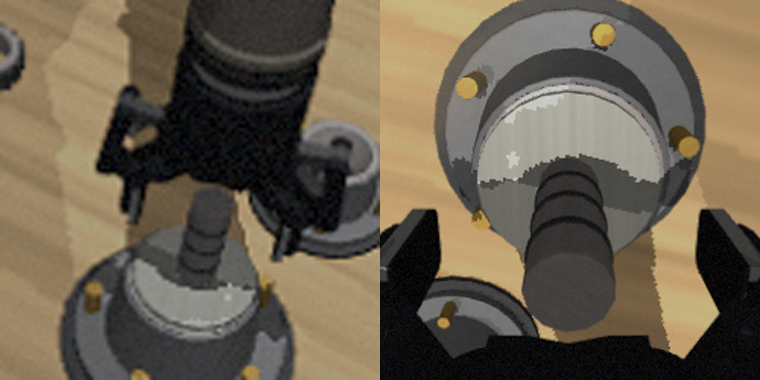

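The shoulder sits concentric and flush on the rim with both fingers clear of the handle. Retreat straight up.

Request:
step_arm --motion '[[[1, 0, 0, -0.2, 0, 0, 0], [1, 0, 0, -0.5, 0, 0, 0], [1, 0, 0, -0.8, 0, 0, 0], [1, 0, 0, -1, 0, 0, 0], [1, 0, 0, -1, 0, 0, 0]]]'

```text
time: 10.05
tool_pos: [0.4971, 0.1904, 0.2106]
tool_rot: [-3.113, -0.412, -0.013]
ft_force: [1.2, -0.1, -0.1]
opening: 0.0854
gripper_force: 0.0
```

Request:
step_arm --motion '[[[1, -0.3, 0, -0.4, 0, 0, 0], [1, -0.7, 0, -0.8, 0, 0, 0], [1, -0.8, 0, -1, 0, 0, 0], [1, -0.8, 0, -1, 0, 0, 0], [1, -0.8, 0, -1, 0, 0, 0], [1, -0.8, 0, -1, 0, 0, 0]]]'

```text
time: 10.55
tool_pos: [0.4327, 0.1719, 0.2852]
tool_rot: [3.114, 0.411, -0.003]
ft_force: [-0.1, 0.1, -0.5]
opening: 0.0853
gripper_force: 0.0
```

Run:
```python
from h import *
o=env.get_obs();print(o['time'],o['tool_pos'],o['ft_force'])
c=snap('scene','scene7');s=snap('wrist','w7')
a=cv2.resize(c['pixels'][130:290,240:400,::-1],(400,400),interpolation=cv2.INTER_CUBIC)
b=cv2.resize(c['pixels'][:,100:484,::-1],(400,400))
cv2.imwrite('pics/c7.png',np.hstack([a,cv2.resize(s['pixels'][:,64:448,::-1],(400,400))]))
for f in ('scene0','scene7'):
  g=load(f)['pixels'][90:210,100:250].astype(int)
  if f=='scene0':g0=g
print('change near other drivers',(abs(g-g0).max(2)>60).sum())
zs=.083+.006
print('disc scene top',edgefit(c,[.4945,.188],.041,zs,np.linspace(-.6,1.8,50),1), 'wrist', edgefit(s,[.4945,.188],.041,zs,np.linspace(-1.0,1.5,50),1))
for nm,k in (('s',c),('w',s)): print(nm,'handle top px',proj(k,[.4945,.188,.169]),'disc',proj(k,[.4945,.188,.089]))
```

```text
10.55 [0.43269739 0.17189057 0.28518118] [-0.11341701  0.13865539 -0.53544951]
change near other drivers 398
disc scene top (array([0.4915539 , 0.18777725]), np.float64(0.00015801677040667956), np.float64(0.0004650070716571126), 17) wrist (array([0.49656464, 0.18834848]), np.float64(-0.0009093700894339989), np.float64(0.0005963007226606754), 50)
s handle top px [325.81430821 198.26738131] disc [320.55327916 219.15767543]
w handle top px [254.40966085 116.67160322] disc [254.10852159 114.97355816]
```

View pics/c7.png

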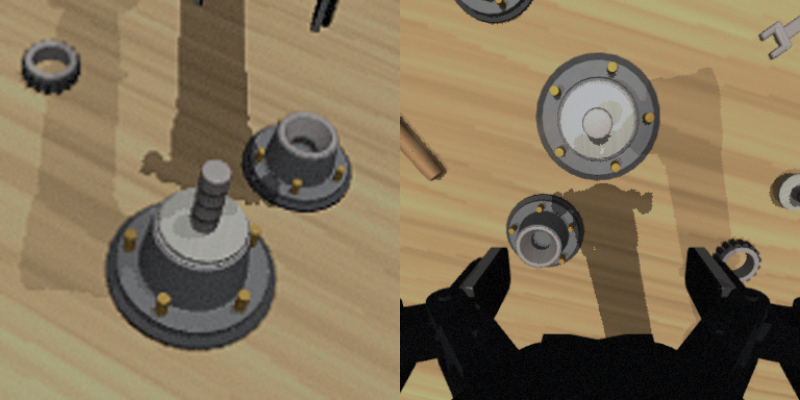

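The driver stands upright with an even ring of rim around its shoulder, so it is home. The gripper is well clear.

```bash
python3 -c "
from h import *
print(sign_off())"
```

```text
the job is handed in; nothing more can be done
None
```

I put the middle driver in the largest hub's bearing cup and handed the job in at about 10.6 s; the last pictures show it upright with its shoulder on the rim, and I never moved near enough to touch the other two drivers.

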